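# Return a power bank to its charging station

### The arm

A 6-joint arm with a two-finger parallel gripper is mounted at the origin on the work surface. World frame = base frame: x ahead of the robot, y to its left, z up, the work surface at z = 0. Lengths are in m, angles in rad, forces in N, time in s.
With the tool pointing down it reaches from about 0.425 to 0.95 m from the base axis. Payload 3.5 kg.
Tool frame: the origin (TCP) lies on the centre line of the jaws, within the pads' length; the fingertips stand 14 mm ahead of it and the grasp point (between the pads) lies 5 mm behind it (ctrl.finger_overhang is the distance from the TCP to the fingertips, in m); z points along the fingers, y is the line along which they close (so a half turn about z gives the same grasp; the last joint's range is limited). The gripper opens to 85 mm and grips with 20 to 120 N. Pads are 22 mm wide; open, the fingers measure 114 mm over their backs; the gripper's body (76 mm by 85 mm) begins 54 mm behind the grasp point. The pads swing forward as they close: fully open they stand 13 mm farther back than shut.
Start: joints at [1.016, 0.286, 1.577, -0, 1.279, -0.15], TCP at [0.266, 0.62, 0.245] pointing down, gripper open.
Joint ranges: [-2.77, 2.77], [-0.9, 2.22], [0.21, 2.48], [-1.53, 4.67], [0.24, 2.81], [-2.84, 2.84]. Speed limits (rad/s): [2.79, 2.79, 3.14, 3.14, 3.14, 3.14].

### API

Orientations are given as a unit quaternion [x, y, z, w].
In Python, from plant import ctrl gives the robot as it stands.
- The arm moves only by the tool send_rows, never from a script. Its argument "moves" is text: rows parted by semicolons, each of 7 numbers parted by spaces: the turn, a rotation vector about the tool's x, y, z in units of 360 degrees (1.0 is 360 degrees), then the shift along the tool's x, y, z in units of 20 cm (1.0 is 20 cm), then the gripper's target within -1 to 1 (fully open at 1, half-way at 0, shut at -1). A call has 1 to 12 rows; each row is the pose to reach, as a shift and turn from the pose commanded when the call began, along the tool's axes at that moment, turning the shorter way round; what a row does not reach only later rows make up. A row lasts 1/8 s, in which the tool goes at most 62.5 mm and 10.7 degrees, less where a joint would pass 70% of its speed; a pose out of reach is approached as far as the arm can. A call with a number of a shift or a turn outside -1 to 1 is refused whole. A call with a gripper value outside its range is refused whole. The fingers move at their own pace and stop on an object; "newtons" is the grip in N (left out, the last holds). Time passes only in rows, so rows that repeat a pose let the fingers close. It gives the time, the measured TCP pose, the force, the opening and the grip force at its end, in the units of the state.
- ctrl.get_state(): the state, without advancing time (a new reading comes with each control period).
- ctrl.read_camera(name): name is "scene" or "top" or "wrist"; returns a dict with "image" (480x640x3 uint8, red, green, blue), "fovy" (degrees; the focal length in pixels is half the picture's height over the tangent of half this angle, whatever the lens; pixels are square), "cx", "cy" (the principal point, pixels), "extrinsics" (4x4, takes a point from camera to world coordinates). Camera axes: x right, y up, looking along -z (the intrinsics and any distortion apply to the point x, -y, -z); pixel columns grow to the right and rows downward; lengths in m; the calibration is good to about 2 mm. A picture is of the moment at which its call begins. There is no depth.
- ctrl.sign_off(): hands the job in; it is judged then, once.
The state is a dict: "time": time; "qpos": joint angles; "dq": joint speeds; "joint_efforts": joint torques, N m; "eef_pos": TCP position; "tcp_rot": TCP orientation; "contact_force": force on the tool from outside, world axes, zero at the start; "wrist_torque": the same for the moment, N m; "opening": opening from 0.0 (shut) to 1.0 (fully open); "finger_force": force on a finger pad.
Only numpy, scipy, OpenCV 4.12 (cv2) and the standard library are available. Lean on these libraries where they do the work, as an engineer would, in place of code of your own. Each camera call takes 0.05 s, during which the arm holds its last target. There are 200 camera calls.

### The job

Put the mint-green power bank that stands in the bamboo organiser back into the free bay (green lamp) of the charging station: take it out upright, push it down through the bay's spring flap, then keep pressing gently with the fingertips until it is fully home and locks, so that the flap springs shut over it. Feel your way and do not force it, keep the taken bay (red lamp) shut, and leave everything else on the desk where it is.

Things in the scene. Friction and masses are not known exactly. Their poses are not given: they have to be found in the camera images.
- bank: Mint-green power bank to return: slab 28 mm thick (x), 62 mm wide (y), 104 mm tall (z up), about 0.2 kg, standing upright. Origin at the centre of its underside. Bottom edges rounded (6 mm radius). The dark band 30 to 45 mm above the underside is a lock groove, 3.5 mm deep in both narrow sides. Same after a half turn about z.
- station: White charging station, fixed to the desk: 96 mm deep (x), 169 mm wide (y), 170 mm tall, flat top. Origin at the centre of its underside. Two bays side by side in its top: the free one (green lamp behind it, on its +x side) at +y, the taken one (red lamp) at -y. Axes parallel to those of point bay. Pressing with more than 22 N damages it.
- bay (a point): Centre of the free bay's mouth, in the plane of the station's top, 170 mm above the desk; z up. The mouth is 31 mm (x) by 65 mm (y), a straight shaft: 1.5 mm of play a side. When locked, the bank's top is 37 to 49 mm below this point: the depth differs from station to station and must be felt. A hard stop follows 2 mm below the locked depth.
- guides (a point): Inside the free bay, 50 mm below point bay. Two sprung guides here rub on the bank's narrow sides (about 3 N drag, which holds its weight). Deeper, a spring carriage pushes the bank back up with 8 to 10 N over its last 14 mm, until two side pawls snap into its groove and hold it; stopped short, it rises again. Pressing home takes 9 to 14 N in all.
- flap (a joint): Grey spring flap over the free bay, 34.5 by 63 by 3 mm, just under the mouth's plane, hinged 19.5 mm from the mouth's centre on the +x side. 0 rad = closed, level; swings down to 1.55 rad = hanging in a pocket of the rear wall, clear of the bank. Its spring shuts it (about 4 N to push in), but only over a bank whose top is over 36 mm below the mouth, with no finger in the way.
- flap_taken (a joint): The same flap over the taken bay, which is full: 0 rad = closed. To be left shut.
- organiser: Bamboo desk organiser, fixed: 50 mm (x) by 208 mm (y) by 58 mm tall, walls 8 mm, inner floor 10 mm above the desk. Two compartments of 34 by 68 mm, each with an upright power bank, and a small end compartment with a stamp pad. Origin at the centre of its underside.
- bank_orange: Orange power bank, the same size, standing in the other compartment; leave it. Origin at the centre of its underside.
- mug: White enamel mug with lid, 90 mm across, 118 mm tall; leave it. Origin at the centre of its underside.
- mouse: Black computer mouse, 108 mm long, 36 mm high; leave it. Origin at the centre of its underside.
- stapler: Red and black stapler, 130 mm long, 38 mm high; leave it. Origin at the centre of its underside.
- sanitiser: Clear bottle with a white cap, 50 mm across, 150 mm tall; leave it. Origin at the centre of its underside.
- memo: Yellow memo block, 76 by 76 by 35 mm; leave it. Origin at the centre of its underside.
- phone: Black phone lying flat, 150 by 72 by 9 mm; leave it. Origin at the centre of its underside.
Not all that is in view belongs to the job. What is shaped like the station but pink is not meant.

How it is judged:
By the outcome, as a careful person would: the job done as asked, in the order asked, and still so for the second after the job is handed in, with the robot touching nothing.
It also fails if it takes over 67 s, if anything falls off the work surface, if the arm or the gripper's body presses on something with over 40 N, if the wrist force passes 120 N, or if a joint passes its speed limit or range.

## Working session

There is one attempt and no reset: what is moved stays moved. The work goes in short steps, Python scripts to look and compute and a tool call to move; the robot and the scene stay as the last step left them, time stands still between calls to the robot, and variables do not carry over. Pictures are saved under pics/ and viewed, at most 12 in all, crops included, and the job is handed in when it is done.

Besides the shell and the picture viewer there is one more tool, called after ">>>" as name(argument=value, ...) on one line, values as JSON. send_rows: Moves the arm, as the interface text tells. Its arguments: {"type":"object","properties":{"moves":{"type":"string"},"newtons":{"type":"number"}},"required":["moves"]}

```bash
mkdir -p pics
cat > h.py <<'E'
import numpy as np, cv2
from plant import ctrl
def snap(n,f):
    c=ctrl.read_camera(n); cv2.imwrite(f'pics/{f}.png',c['image'][:,:,::-1]); 
    np.savez(f'pics/{f}.npz',**{k:np.array(c[k]) for k in c}); return c
def ray(c,u,v):
    f=240/np.tan(np.radians(float(c['fovy']))/2); E=np.array(c['extrinsics'])
    d=E[:3,:3]@np.array([(u-c['cx'])/f,-(v-c['cy'])/f,-1]); return E[:3,3],d
def at_z(c,u,v,z):
    o,d=ray(c,u,v); return o+d*(z-o[2])/d[2]
def proj(c,p):
    f=240/np.tan(np.radians(float(c['fovy']))/2); E=np.array(c['extrinsics'])
    q=E[:3,:3].T@(np.array(p)-E[:3,3]); return c['cx']-f*q[0]/q[2], c['cy']+f*q[1]/q[2]
E
python3 - <<'E'
from h import *
for n in('scene','top','wrist'):
    c=snap(n,n+'0'); print(n,[k for k in c],c['fovy'],c['cx'],c['cy'],np.array(c['extrinsics']).round(3).tolist())
print(ctrl.get_state(),ctrl.finger_overhang)
a=[cv2.imread(f'pics/{n}0.png') for n in('scene','top')]
E
```

```text
scene ['image', 'fovy', 'cx', 'cy', 'extrinsics'] 51.07441991372397 325.2664156546027 248.37891922830156 [[-0.357, -0.737, 0.574, 1.292], [0.934, -0.271, 0.234, 0.319], [-0.017, 0.619, 0.785, 1.085], [0.0, 0.0, 0.0, 1.0]]
top ['image', 'fovy', 'cx', 'cy', 'extrinsics'] 42.69163091483253 317.3168915493839 242.3335410518739 [[-0.011, 0.992, -0.127, 0.359], [-1.0, -0.011, 0.002, 0.001], [0.001, 0.127, 0.992, 1.859], [0.0, 0.0, 0.0, 1.0]]
wrist ['image', 'fovy', 'cx', 'cy', 'extrinsics'] 64.81483994749338 312.4020542754187 240.68048475777562 [[0.394, -0.874, -0.284, 0.193], [0.919, 0.374, 0.123, 0.651], [-0.002, -0.309, 0.951, 0.372], [0.0, 0.0, 0.0, 1.0]]
{'time': 0.15, 'qpos': array([ 1.01600951e+00,  2.87037903e-01,  1.57783519e+00, -3.67411634e-05,
        1.27859848e+00, -1.49991925e-01]), 'dq': array([-1.16086000e-03, -1.62515446e-03, -4.28593675e-03,  6.86745717e-04,
        4.45800100e-04,  5.19127942e-05]), 'joint_efforts': array([ 1.39059070e-03, -4.06604075e+01, -2.93143344e+01, -8.40485791e-05,
        3.91543013e-03, -1.00385978e-05]), 'eef_pos': array([0.26555334, 0.62004356, 0.2442174 ]), 'tcp_rot': array([ 2.01013125e-01,  9.79588097e-01, -8.87803178e-04, -3.07741113e-04]), 'contact_force': array([0.36383992, 0.64679932, 0.6092798 ]), 'wrist_torque': array([-0.05477692,  0.02037963,  0.01753488]), 'finger_force': 0.0, 'opening': 0.9981641018350779} 0.014
```

View pics/top0.png

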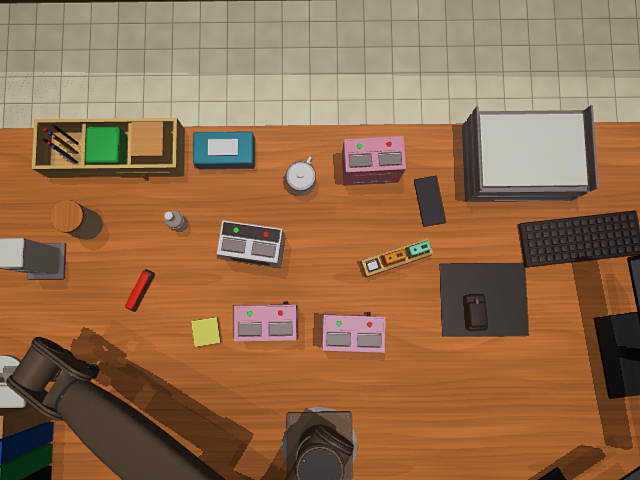

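View pics/scene0.png

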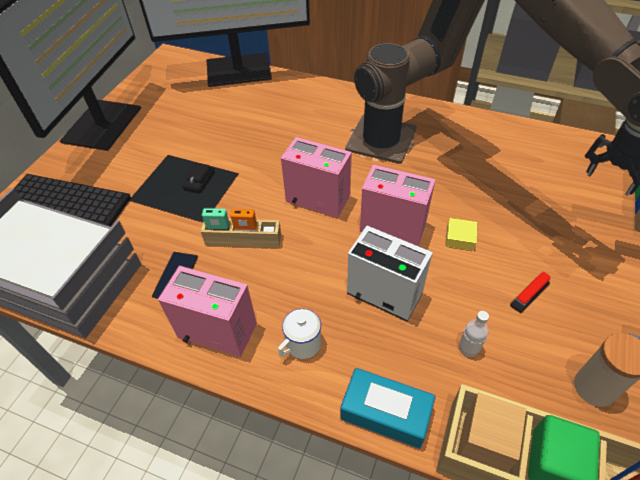

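Top view: mint bank at (419,248), orange neighbour at (395,256). The white station is at (251,242), with its green lamp at (236,230) and free bay at (234,245); the pink look-alikes are at (374,160), (265,322) and (354,333). By the description I want the mint bank and the white station's left (+y) bay. I'll check both in a close crop.

Run:
```python
from h import *
t=cv2.imread('pics/top0.png'); s=cv2.imread('pics/scene0.png')
r=lambda im,x,y,w,h,k:cv2.resize(im[y:y+h,x:x+w],None,fx=k,fy=k,interpolation=cv2.INTER_CUBIC)
a=np.hstack([r(t,350,230,100,75,4),r(t,205,210,100,75,4)])
b=np.hstack([r(s,195,195,100,75,4),r(s,340,215,100,75,4)])
cv2.imwrite('pics/crop1.png',np.vstack([a,b]))
```

```text
(no output)
```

View pics/crop1.png

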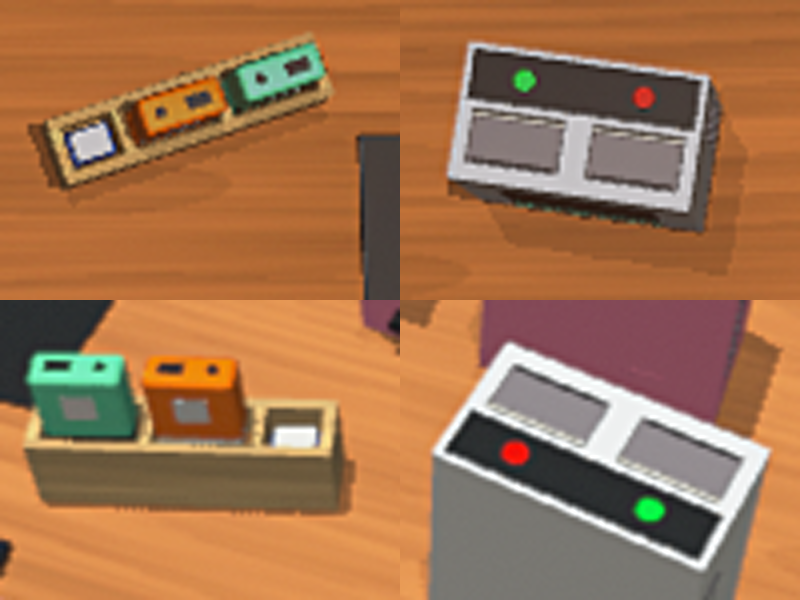

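The crops confirm it: the mint bank (crop centre 281,74) is at the right end of the organiser, and the white station's green lamp is over the left bay. Now the numbers.

```bash
cat >> h.py <<'E'
from scipy.spatial.transform import Rotation as R
def load(f): return dict(np.load(f'pics/{f}.npz'))
def tool(p):  # world displacement -> tool units
    s=ctrl.get_state(); return R.from_quat(s['tcp_rot']).inv().apply(np.array(p)-s['eef_pos'])/0.2
E
python3 - <<'E'
from h import *
c=load('top0'); s=load('scene0')
def poly(cam,pts,z,ox,oy,x0=0,y0=0):
    P=np.array([at_z(cam,ox+(u-x0)/4,oy+(v-y0)/4,z) for u,v in pts]); return P[:,:2]
B=poly(c,[(236,67),(320,40),(326,78),(243,108)],.114,350,230)
S=poly(c,[(470,42),(709,73),(690,212),(449,178)],.17,205,210,400,0)
M=poly(c,[(470,105),(567,120),(558,175),(464,160)],.17,205,210,400,0)
O=poly(c,[(45,120),(310,36),(330,98),(67,187)],.058,350,230)
Ss=poly(s,[(510,342),(768,452),(703,570),(434,455)],.17,340,215,400,300)
Ms=poly(s,[(640,418),(743,458),(718,502),(618,462)],.17,340,215,400,300)
Bs=poly(s,[(38,352),(122,354),(128,383),(30,382)],.114,195,195,0,300)
for n,P in dict(B=B,S=S,M=M,O=O,Ss=Ss,Ms=Ms,Bs=Bs).items():
    e=P[0]-P[1]+P[3]-P[2]; print(n,P.mean(0).round(4),'yaw',np.degrees(np.arctan2(-e[0],e[1])).round(1),np.linalg.norm(P-np.roll(P,1,0),axis=1).round(3))
print(R.from_quat(ctrl.get_state()['tcp_rot']).as_matrix().round(3))
E
```

```text
B [ 0.5625 -0.2974] yaw 18.2 [0.03  0.064 0.028 0.064]
S [0.5802 0.1842] yaw -8.4 [0.096 0.168 0.098 0.168]
M [0.5709 0.229 ] yaw -9.6 [0.039 0.068 0.039 0.066]
O [ 0.5424 -0.2376] yaw 17.5 [0.052 0.206 0.048 0.205]
Ss [0.5843 0.1914] yaw 170.9 [0.098 0.167 0.094 0.167]
Ms [0.5742 0.2347] yaw 172.6 [0.036 0.064 0.036 0.061]
Bs [ 0.5682 -0.2864] yaw -161.2 [0.027 0.056 0.027 0.064]
[[-0.919  0.394 -0.001]
 [ 0.394  0.919 -0.002]
 [ 0.    -0.002 -1.   ]]
```

>>> send_rows(moves="0 0 0.068 -0.43 -0.36 0 1;0 0 0.1356 -0.853 -0.722 0 1;0 0 0.1356 -0.853 -0.722 0 1;0 0 0.1356 -0.853 -0.722 0 1;0 0 0.1356 -0.853 -0.722 0 1;0 0 0.1356 -0.853 -0.722 0 1;0 0 0.1356 -0.853 -0.722 0 1")

```text
time: 1.02
eef_pos: [0.3655, 0.4207, 0.2451]
tcp_rot: [0.587, 0.81, -0.0, -0.0]
contact_force: [0.5, 0.1, -0.1]
opening: 0.999
finger_force: 0.0
```

>>> send_rows(moves="0 0 0 -0.99 0.466 0 1;0 0 0 -0.99 0.466 0 1;0 0 0 -0.99 0.466 0 1;0 0 0 -0.99 0.466 0 1;0 0 0 -0.99 0.466 0 1")

```text
time: 1.65
eef_pos: [0.5167, 0.2599, 0.245]
tcp_rot: [0.589, 0.808, -0.0, -0.0]
contact_force: [0.1, 1.0, -0.3]
opening: 0.999
finger_force: 0.0
```

>>> send_rows(moves="0 0 0 -1 0 0 1;0 0 0 -1 0 0 1;0 0 0 -1 0 0 1;0 0 0 -1 0 0 1;0 0 0 -1 0 0 1")

```text
time: 2.28
eef_pos: [0.577, 0.0716, 0.2451]
tcp_rot: [0.588, 0.809, 0.0, -0.001]
contact_force: [-0.3, -0.2, -0.2]
opening: 1.0
finger_force: 0.0
```

Run:
```python
from h import *
s=ctrl.get_state(); print(s['time'],s['eef_pos'],R.from_quat(s['tcp_rot']).as_matrix().round(3).tolist(),s['contact_force'])
print(tool([.565,-.292,.22]))
```

```text
2.275 [0.57704479 0.07161944 0.24511151] [[-0.309, 0.951, -0.001], [0.951, 0.309, 0.001], [0.001, -0.0, -1.0]] [-0.26768531 -0.19690283 -0.23026093]
[-1.71052518 -0.6193354   0.12408196]
```

>>> send_rows(moves="0 0 0 -0.85 -0.31 0 1;0 0 0 -0.85 -0.31 0 1;0 0 0 -0.85 -0.31 0 1;0 0 0 -0.85 -0.31 0 1")

```text
time: 2.78
eef_pos: [0.5708, -0.1107, 0.2453]
tcp_rot: [0.589, 0.808, 0.0, -0.0]
contact_force: [0.7, -0.8, 0.4]
opening: 1.001
finger_force: 0.0
```

>>> send_rows(moves="0 0 0 -0.85 -0.31 0 1;0 0 0 -0.85 -0.31 0 1;0 0 0 -0.85 -0.31 0 1;0 0 0 -0.85 -0.31 0 1;0 0 0 -0.85 -0.31 0 1")

```text
time: 3.4
eef_pos: [0.5651, -0.2883, 0.245]
tcp_rot: [0.587, 0.81, 0.0, -0.001]
contact_force: [0.2, -0.2, -0.3]
opening: 0.997
finger_force: 0.0
```

Run:
```python
from h import *
c=snap('wrist','w1'); s=ctrl.get_state(); print(s['time'],s['eef_pos'])
```

```text
3.45 [ 0.56511204 -0.28805932  0.24506952]
```

View pics/w1.png

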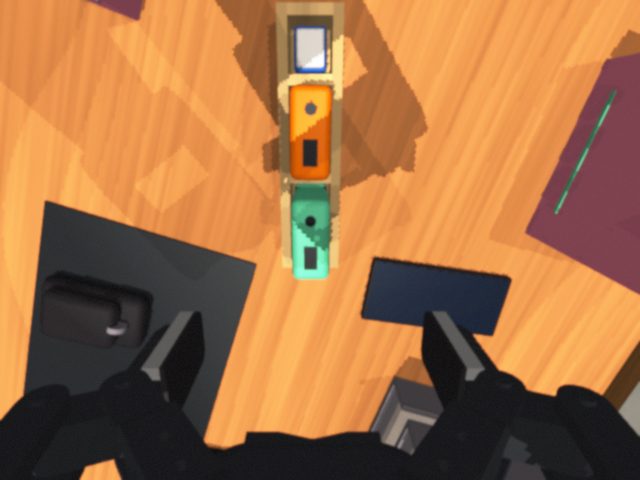

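The mint bank's top face spans about columns 292–330 and rows 194–278. Its edges line up with the image, so yaw 18° is about right.

Run:
```python
from h import *
c=load('w1')
P=np.array([at_z(c,u,v,.114)[:2] for u,v in [(292,194),(330,194),(329,278),(292.5,278)]]); print(P,P.mean(0))
O=np.array([at_z(c,u,v,.058)[:2] for u,v in [(277,3),(345,3),(337,265),(283,265)]]);print(O, O.mean(0))
for a in [(292,194,292.5,278),(330,194,329,278)]:
    d=at_z(c,*a[:2],.114)-at_z(c,*a[2:],.114); print(np.degrees(np.arctan2(-d[0],d[1])), np.linalg.norm(d))
print(tool([*P.mean(0),.10]))
im=c['image'][170:290,270:350,::-1]
cv2.imwrite('pics/w1c.png',cv2.resize(im,None,fx=5,fy=5,interpolation=cv2.INTER_CUBIC))
```

```text
[[ 0.54300988 -0.26509016]
 [ 0.56801424 -0.25691561]
 [ 0.58778986 -0.31687215]
 [ 0.56198912 -0.32530411]] [ 0.56520077 -0.29104551]
[[ 0.4916619  -0.14543092]
 [ 0.53869033 -0.13004629]
 [ 0.60065398 -0.32507831]
 [ 0.55475666 -0.34007891]] [ 0.54644072 -0.23515861]
17.494676235503867 0.06313422301166197
18.25424204311442 0.0631336796951565
[-0.01526164 -0.00426386  0.72532832]
```

View pics/w1c.png

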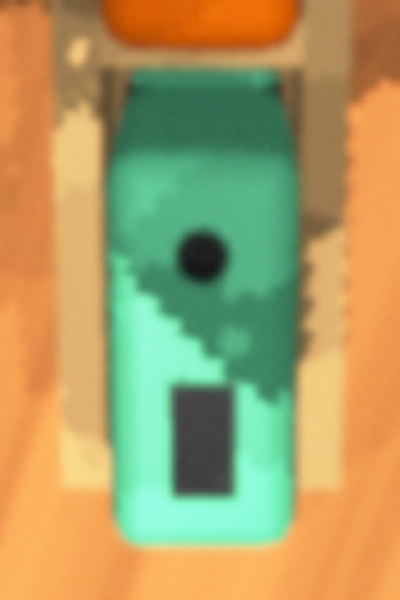

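>>> send_rows(moves="0 0 0 -0.025 0 0.2 1;0 0 0 -0.025 0 0.45 1;0 0 0 -0.025 0 0.65 1;0 0 0 -0.025 0 0.725 1;0 0 0 -0.025 0 0.725 1;0 0 0 -0.025 0 0.725 0;0 0 0 -0.025 0 0.725 -0.2;0 0 0 -0.025 0 0.725 -0.5;0 0 0 -0.025 0 0.725 -1;0 0 0 -0.025 0 0.725 -1;0 0 0 -0.025 0 0.725 -1;0 0 0 -0.025 0 0.725 -1", newtons=40)

```text
time: 4.95
eef_pos: [0.5665, -0.2963, 0.1016]
tcp_rot: [0.588, 0.809, -0.0, 0.001]
contact_force: [-1.3, -0.5, 5.8]
opening: 0.321
finger_force: 41.2
```

>>> send_rows(moves="0 0 0 0 0 -0.05 -1;0 0 0 0 0 -0.15 -1;0 0 0 0 0 -0.3 -1;0 0 0 0 0 -0.5 -1;0 0 0 0 0 -0.75 -1;0 0 0 0 0 -1 -1;0 0 0 0 0 -1 -1;0 0 0 0 0 -1 -1")

```text
time: 5.95
eef_pos: [0.5655, -0.2952, 0.2998]
tcp_rot: [0.588, 0.809, 0.0, -0.001]
contact_force: [0.4, -0.6, -3.3]
opening: 0.317
finger_force: 40.4
```

Run:
```python
from h import *
c=snap('wrist','w2'); s=ctrl.get_state(); print(s['time'],s['eef_pos'],s['opening'],s['contact_force'])
```

```text
6.0 [ 0.56511354 -0.29501936  0.29829138] 0.3190759318745831 [-0.48013627  0.89158569 -1.45904002]
```

View pics/w2.png

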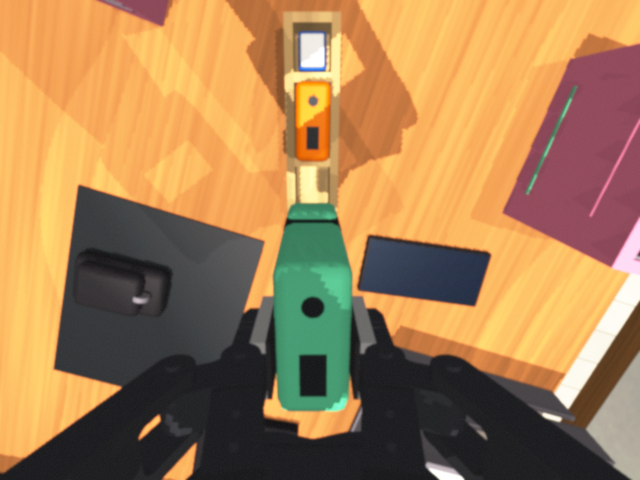

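The bank hangs upright in the jaws: top face rows 265–410, columns 274–351, bottom edge near row 205. Next, its offset in the tool frame and the move to the bay.

Run:
```python
from h import *
c=load('w2'); s=ctrl.get_state(); Rt=R.from_quat(s['tcp_rot']); p=s['eef_pos']
for dz in (.0125,.0165):
    P=np.array([at_z(c,u,v,p[2]+dz) for u,v in [(275,265),(349,265),(349,410),(275,410)]])
    q=Rt.inv().apply(P-p); print(dz,q.round(4).tolist(),q.mean(0).round(4))
b=np.array([at_z(c,u,v,p[2]+.0125-.104) for u,v in [(289,206),(337,206)]]); print(Rt.inv().apply(b-p).round(4))
# bay: hover target TCP above bay
print(Rt.as_matrix().round(3).tolist())
```

```text
0.0125 [[0.0321, -0.0119, -0.0124], [0.0321, 0.0127, -0.0124], [-0.0271, 0.0144, -0.0126], [-0.0271, -0.0137, -0.0126]] [ 0.0025  0.0004 -0.0125]
0.0165 [[0.0337, -0.0115, -0.0164], [0.0337, 0.0123, -0.0164], [-0.0235, 0.0139, -0.0166], [-0.0235, -0.0132, -0.0165]] [ 0.0051  0.0004 -0.0165]
[[ 0.0283 -0.0132  0.0916]
 [ 0.0283  0.0154  0.0916]]
[[-0.309, 0.951, -0.003], [0.951, 0.309, 0.002], [0.003, -0.002, -1.0]]
```

>>> send_rows(moves="0 0 0.02 0.25 0.08 0 -1;0 0 0.045 0.5 0.16 0 -1;0 0 0.065 0.75 0.23 0 -1;0 0 0.075 1 0.3 0 -1;0 0 0.075 1 0.3 0 -1;0 0 0.075 1 0.3 0 -1")

```text
time: 6.75
eef_pos: [0.5606, -0.0869, 0.2985]
tcp_rot: [0.76, 0.65, -0.001, -0.001]
contact_force: [0.1, -0.0, -2.5]
opening: 0.318
finger_force: 40.3
```

>>> send_rows(moves="0 0 0 0.2 -0.03 0 -1;0 0 0 0.4 -0.06 0 -1;0 0 0 0.6 -0.09 0 -1;0 0 0 0.6 -0.09 0 -1")

```text
time: 7.25
eef_pos: [0.5621, 0.0352, 0.2994]
tcp_rot: [0.76, 0.65, -0.001, -0.001]
contact_force: [0.1, -0.3, -1.8]
opening: 0.319
finger_force: 40.3
```

>>> send_rows(moves="0 0 0 0.2 -0.03 0 -1;0 0 0 0.4 -0.06 0 -1;0 0 0 0.5 -0.08 0 -1;0 0 0 0.6 -0.09 0 -1;0 0 0 0.6 -0.09 0 -1;0 0 0 0.6 -0.09 0 -1")

```text
time: 8.0
eef_pos: [0.5635, 0.155, 0.3002]
tcp_rot: [0.761, 0.649, -0.0, 0.0]
contact_force: [0.3, -0.1, -2.2]
opening: 0.321
finger_force: 40.3
```

Run:
```python
from h import *
c=snap('wrist','w3'); s=ctrl.get_state(); print(s['time'],s['eef_pos'],s['tcp_rot'])
```

```text
8.05 [0.56343713 0.15486506 0.30024911] [ 7.60755098e-01  6.49038973e-01 -2.32143840e-04  1.97113608e-04]
```

View pics/w3.png

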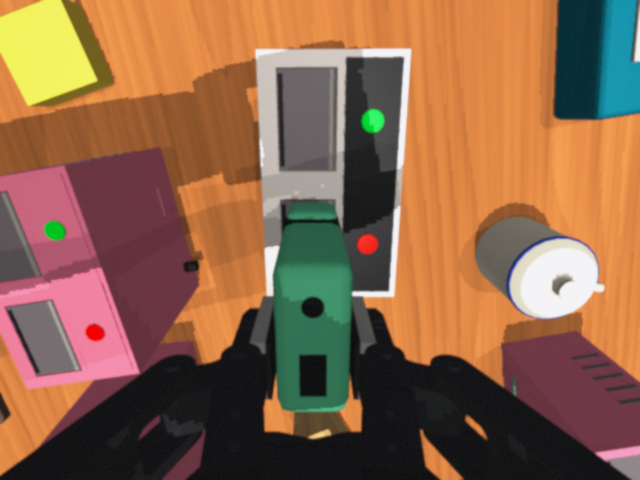

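Run:
```python
from h import *
im=cv2.imread('pics/w3.png')[40:185,250:420]
cv2.imwrite('pics/w3c.png',cv2.resize(im,None,fx=4,fy=4,interpolation=cv2.INTER_CUBIC))
```

```text
(no output)
```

View pics/w3c.png

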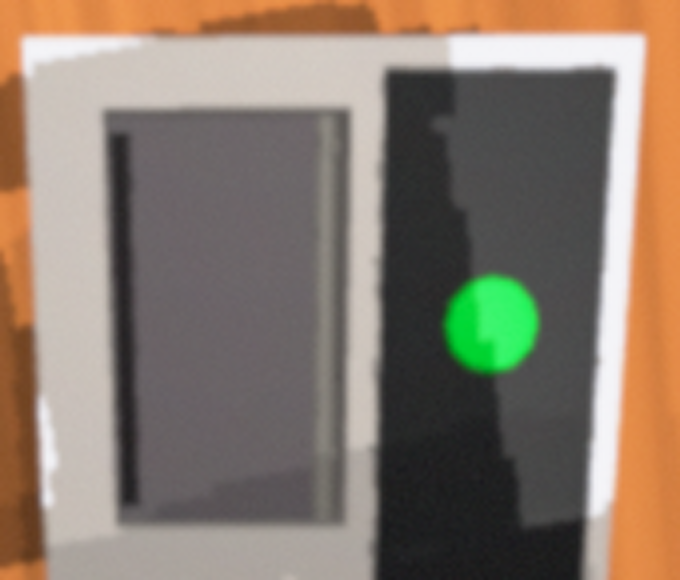

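The crop shows the free bay's mouth at full-frame corners (276,67.5), (337.5,67.5), (336.3,170.8) and (279.3,170.8), with its hinge on the right (+x) side.

Run:
```python
from h import *
c=load('w3'); s=ctrl.get_state(); Rt=R.from_quat(s['tcp_rot']); p=s['eef_pos']
def f(n,px,z):
    P=np.array([at_z(c,u,v,z) for u,v in px]); q=Rt.inv().apply(P-p)
    a=q[0]-q[3]+q[1]-q[2]; b=q[1]-q[0]+q[2]-q[3]
    print(n,'world',P.mean(0).round(4),'tool',q.mean(0).round(4),'angTool',np.degrees(np.arctan2(a[1],a[0])).round(2),np.degrees(np.arctan2(-b[0],b[1])).round(2),np.linalg.norm(q-np.roll(q,1,0),axis=1).round(4))
f('mouth',[(276,67.5),(337.5,67.5),(336.25,170.75),(279.25,170.75)],.17)
f('station',[(256,49),(411.3,48.8),(394,297),(267,295)],.17)
f('banktop',[(275,265),(349.5,265),(348,410),(275.5,410)],p[2]+.0125)
```

```text
mouth world [0.5727 0.2313 0.17  ] tool [ 0.077  -0.0029  0.1302] angTool -0.34 0.0 [0.064  0.0384 0.064  0.0386]
station world [0.5827 0.1876 0.17  ] tool [0.0354 0.0138 0.1302] angTool -0.2 0.47 [0.1672 0.0957 0.169  0.0958]
banktop world [0.5644 0.1588 0.3127] tool [ 0.0041  0.0003 -0.0125] angTool 0.19 0.01 [0.0585 0.0244 0.0585 0.0272]
```

>>> send_rows(moves="0 0 0 0.1 -0.01 0 -1;0 0 0 0.25 -0.02 0 -1;0 0 0 0.35 -0.035 0 -1;0 0 0 0.375 -0.035 0.05 -1;0 0 0 0.375 -0.035 0.1 -1;0 0 0 0.375 -0.035 0.13 -1;0 0 0 0.375 -0.035 0.13 -1;0 0 0 0.375 -0.035 0.13 -1")

```text
time: 9.05
eef_pos: [0.5683, 0.2305, 0.2746]
tcp_rot: [0.761, 0.649, 0.0, 0.0]
contact_force: [0.6, -0.3, -2.9]
opening: 0.319
finger_force: 40.3
```

Run:
```python
from h import *
c=snap('wrist','w4'); s=ctrl.get_state(); print(s['time'],s['eef_pos'],s['contact_force'])
t=snap('scene','s4')
a=cv2.imread('pics/w4.png')[150:290,250:390]; b=cv2.imread('pics/s4.png')[200:305,340:440]
r=lambda m,k:cv2.resize(m,None,fx=k,fy=k,interpolation=cv2.INTER_CUBIC)
A=r(a,4);B=r(b,2.3); o=np.zeros((560,790,3),np.uint8); o[:560,:560]=A; o[:B.shape[0],560:560+B.shape[1]]=B[:,:230]
cv2.imwrite('pics/c4.png',o)
```

```text
9.1 [0.56838986 0.23062589 0.27487066] [-0.2219031  -0.18625244 -3.03777703]
```

View pics/c4.png

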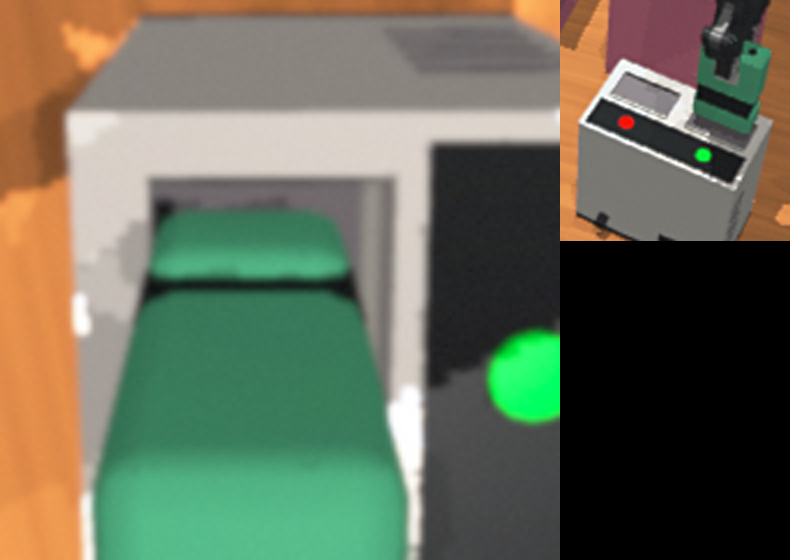

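Run:
```python
from h import *
c=load('w4'); s=ctrl.get_state(); Rt=R.from_quat(s['tcp_rot']); p=s['eef_pos']
g=lambda u,v,z:Rt.inv().apply(at_z(c,u,v,z)-p).round(4)*1000
print('mouth +y corners',g(287,194.75,.17),g(349.25,194.75,.17))
print('mouth left edge low',g(250+100/4,150+395/4,.17))
for db in(0,-.004): 
  zb=p[2]+.0125-.104+db
  print('bank sil',g(288.5,203,zb+.0047),g(336.5,203,zb+.0047))
  print('groove low edge',g(250+148/4,150+278/4,zb+.03),g(250+352/4,150+278/4,zb+.03))
  print('groove hi edge',g(250+142/4,150+293/4,zb+.045),g(250+357/4,150+293/4,zb+.045), 'top edge',g(250+97/4,150+470/4,zb+.104),g(250+405/4,150+470/4,zb+.104))
```

```text
mouth +y corners [ 33.3 -15.4 104.9] [ 33.3  23.3 105. ]
mouth left edge low [ -2.2 -24.  104.9]
bank sil [ 32.1 -13.4  86.8] [32.  14.3 86.8]
groove low edge [ 28.9 -12.7  61.5] [28.9 13.6 61.5]
groove hi edge [ 31.  -12.4  46.5] [31.  13.2 46.5] top edge [ 32.2 -12.1 -12.5] [ 32.2  13.2 -12.5]
bank sil [ 31.2 -13.7  90.8] [31.2 14.6 90.8]
groove low edge [ 27.8 -13.   65.5] [27.8 13.9 65.5]
groove hi edge [ 29.9 -12.7  50.5] [29.9 13.5 50.5] top edge [ 30.6 -12.5  -8.5] [30.6 13.6 -8.5]
```

Bank and mouth line up to within about 1 mm: bank edge 32.3 against a wanted 31.8, and centred across. Now down through the flap, slowly.

>>> send_rows(moves="0 0 0 0 0 0.02 -1;0 0 0 0 0 0.04 -1;0 0 0 0 0 0.055 -1;0 0 0 0 0 0.07 -1;0 0 0 0 0 0.085 -1;0 0 0 0 0 0.1 -1;0 0 0 0 0 0.1 -1")

```text
time: 10.02
eef_pos: [0.5685, 0.231, 0.2552]
tcp_rot: [0.76, 0.649, 0.001, 0.001]
contact_force: [-1.1, -0.9, 3.0]
opening: 0.321
finger_force: 41.0
```

>>> send_rows(moves="0 0 0 0 0 0.015 -1;0 0 0 0 0 0.03 -1;0 0 0 0 0 0.045 -1;0 0 0 0 0 0.06 -1;0 0 0 0 0 0.06 -1")

```text
time: 10.65
eef_pos: [0.5672, 0.231, 0.2407]
tcp_rot: [0.76, 0.649, -0.001, -0.001]
contact_force: [-2.4, 1.3, -0.5]
opening: 0.324
finger_force: 40.5
```

>>> send_rows(moves="0 0 0 0 0 0.015 -1;0 0 0 0 0 0.03 -1;0 0 0 0 0 0.045 -1;0 0 0 0 0 0.06 -1;0 0 0 0 0 0.075 -1;0 0 0 0 0 0.09 -1;0 0 0 0 0 0.1 -1;0 0 0 0 0 0.1 -1")

```text
time: 11.65
eef_pos: [0.5679, 0.2309, 0.2218]
tcp_rot: [0.76, 0.649, -0.0, -0.0]
contact_force: [-1.8, 0.8, -1.9]
opening: 0.324
finger_force: 40.4
```

>>> send_rows(moves="0 0 0 0 0 0.015 -1;0 0 0 0 0 0.03 -1;0 0 0 0 0 0.045 -1;0 0 0 0 0 0.06 -1;0 0 0 0 0 0.075 -1;0 0 0 0 0 0.09 -1;0 0 0 0 0 0.1 -1;0 0 0 0 0 0.1 -1")

```text
time: 12.65
eef_pos: [0.5684, 0.2309, 0.2021]
tcp_rot: [0.76, 0.649, 0.0, 0.0]
contact_force: [0.1, 0.6, 0.7]
opening: 0.32
finger_force: 40.7
```

>>> send_rows(moves="0 0 0 0 0 0.015 -1;0 0 0 0 0 0.03 -1;0 0 0 0 0 0.045 -1;0 0 0 0 0 0.055 -1;0 0 0 0 0 0.055 -1")

```text
time: 13.28
eef_pos: [0.5679, 0.2309, 0.1907]
tcp_rot: [0.76, 0.649, -0.0, -0.0]
contact_force: [-1.6, 0.5, -0.5]
opening: 0.326
finger_force: 40.7
```

>>> send_rows(moves="0 0 0 0 0 0 -0.2;0 0 0 0 0 0 0;0 0 0 0 0 0 0.2;0 0 0 0 0 0 0.2;0 0 0 0 0 -0.05 0.2;0 0 0 0 0 -0.15 0.2;0 0 0 0 0 -0.3 0.2;0 0 0 0 0 -0.3 0.2")

```text
time: 14.28
eef_pos: [0.5701, 0.2315, 0.2565]
tcp_rot: [0.76, 0.649, 0.004, 0.002]
contact_force: [-1.3, -0.9, -0.2]
opening: 0.595
finger_force: 0.0
```

Run:
```python
from h import *
c=snap('wrist','w5'); s=ctrl.get_state(); print(s['time'],s['eef_pos'],s['contact_force'])
t=snap('scene','s5')
a=cv2.imread('pics/w5.png')[100:480,120:520]; b=cv2.imread('pics/s5.png')[200:305,340:440]
r=lambda m,k:cv2.resize(m,None,fx=k,fy=k,interpolation=cv2.INTER_CUBIC)
B=r(b,3.8); o=np.zeros((400,790,3),np.uint8); o[:380,:400]=a; o[:399,400:780]=B[:,:380]
cv2.imwrite('pics/c5.png',o)
```

```text
14.325 [0.56912659 0.23120843 0.25405992] [-0.52350906 -0.49694917 -0.26612421]
```

View pics/c5.png

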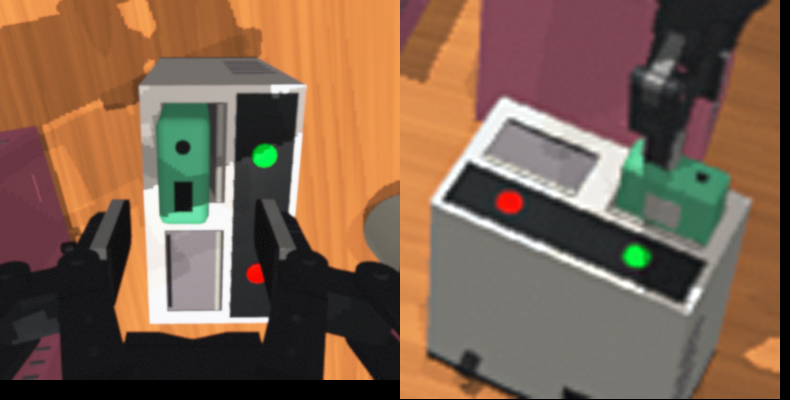

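The bank stands in the free bay, held by the guides, with about 33 mm showing; the taken bay is shut. Next I shut the fingers and turn 90° so they fit the mouth for pressing.

>>> send_rows(moves="0 0 -0.03 0 0 0 -1;0 0 -0.06 0 0 0 -1;0 0 -0.09 0 0 0 -1;0 0 -0.12 0 0 0 -1;0 0 -0.15 0 0 0 -1;0 0 -0.18 0 0 0 -1;0 0 -0.21 0 0 0 -1;0 0 -0.24 0 0 0 -1;0 0 -0.25 0 0 0 -1;0 0 -0.25 0 0 0 -1;0 0 -0.25 0 0 0.1 -1;0 0 -0.25 0 0 0.1 -1")

```text
time: 15.88
eef_pos: [0.5664, 0.2305, 0.2276]
tcp_rot: [0.079, 0.997, -0.001, -0.003]
contact_force: [-0.3, -1.1, -1.1]
opening: 0.0
finger_force: 0.0
```

Run:
```python
from h import *
s=ctrl.get_state(); print(s['time'],s['eef_pos'],s['contact_force'],R.from_quat(s['tcp_rot']).as_matrix().round(3).tolist(), tool([.5685,.2314,.217]))
```

```text
15.875 [0.56635387 0.23051449 0.22758542] [-0.31473293 -1.12508877 -1.05609491] [[-0.988, 0.157, -0.006], [0.157, 0.988, -0.001], [0.006, -0.002, -1.0]] [-0.01021185  0.0061851   0.05285349]
```

>>> send_rows(moves="0 0 0 -0.006 0.004 0.01 -1;0 0 0 -0.006 0.004 0.02 -1;0 0 0 -0.006 0.004 0.03 -1;0 0 0 -0.006 0.004 0.04 -1;0 0 0 -0.006 0.004 0.05 -1;0 0 0 -0.006 0.004 0.05 -1")

```text
time: 16.62
eef_pos: [0.5693, 0.2315, 0.2211]
tcp_rot: [0.079, 0.997, -0.0, -0.0]
contact_force: [0.0, -0.8, -0.2]
opening: 0.001
finger_force: 0.0
```

>>> send_rows(moves="0 0 0 0 0 0.01 -1;0 0 0 0 0 0.02 -1;0 0 0 0 0 0.03 -1;0 0 0 0 0 0.04 -1;0 0 0 0 0 0.05 -1;0 0 0 0 0 0.05 -1")

```text
time: 17.38
eef_pos: [0.57, 0.2316, 0.2118]
tcp_rot: [0.079, 0.997, 0.0, 0.001]
contact_force: [1.8, -0.5, 2.7]
opening: 0.001
finger_force: 1.3
```

>>> send_rows(moves="0 0 0 -0 0 0.02 -1;0 0 0 0 0 0.04 -1;0 0 0 0 0 0.06 -1;0 0 0 0 0 0.08 -1;0 0 0 0 0 0.1 -1;0 0 0 0 0 0.12 -1;0 0 0 0 0 0.12 -1")

```text
time: 18.25
eef_pos: [0.5689, 0.2315, 0.1863]
tcp_rot: [0.078, 0.997, -0.0, -0.001]
contact_force: [1.1, 1.0, 0.4]
opening: -0.003
finger_force: 0.0
```

>>> send_rows(moves="0 0 0 0.003 0 0.02 -1;0 0 0 0.003 0 0.04 -1;0 0 0 0.003 0 0.06 -1;0 0 0 0.003 0 0.08 -1;0 0 0 0.003 0 0.1 -1;0 0 0 0.003 0 0.1 -1")

```text
time: 19.0
eef_pos: [0.569, 0.2316, 0.1668]
tcp_rot: [0.079, 0.997, 0.0, 0.0]
contact_force: [2.1, -0.4, 1.0]
opening: -0.004
finger_force: 1.0
```

>>> send_rows(moves="0 0 0 0 0 0.006 -1;0 0 0 0 0 0.012 -1;0 0 0 0 0 0.018 -1;0 0 0 0 0 0.024 -1;0 0 0 0 0 0.03 -1")

```text
time: 19.62
eef_pos: [0.569, 0.2316, 0.1614]
tcp_rot: [0.079, 0.997, 0.0, 0.0]
contact_force: [0.7, -0.0, 4.3]
opening: 0.0
finger_force: 2.3
```

>>> send_rows(moves="0 0 0 0 0 0.006 -1;0 0 0 0 0 0.012 -1;0 0 0 0 0 0.018 -1;0 0 0 0 0 0.024 -1;0 0 0 0 0 0.03 -1")

```text
time: 20.25
eef_pos: [0.5691, 0.2319, 0.1572]
tcp_rot: [0.078, 0.997, 0.0, 0.0]
contact_force: [-1.7, -1.0, 11.0]
opening: 0.002
finger_force: 5.5
```

>>> send_rows(moves="0 0 0 0 0 0.005 -1;0 0 0 0 0 0.01 -1;0 0 0 0 0 0.015 -1;0 0 0 0 0 0.02 -1;0 0 0 0 0 0.02 -1")

```text
time: 20.88
eef_pos: [0.5691, 0.2319, 0.1532]
tcp_rot: [0.078, 0.997, 0.0, 0.0]
contact_force: [-1.7, -0.5, 10.7]
opening: 0.0
finger_force: 5.4
```

>>> send_rows(moves="0 0 0 0 0 0.005 -1;0 0 0 0 0 0.01 -1;0 0 0 0 0 0.015 -1;0 0 0 0 0 0.015 -1")

```text
time: 21.38
eef_pos: [0.5692, 0.2319, 0.1504]
tcp_rot: [0.078, 0.997, 0.0, 0.0]
contact_force: [-2.0, -0.6, 11.9]
opening: 0.002
finger_force: 5.6
```

>>> send_rows(moves="0 0 0 0 0 0.004 -1;0 0 0 0 0 0.008 -1;0 0 0 0 0 0.01 -1;0 0 0 0 0 0.01 -1")

```text
time: 21.88
eef_pos: [0.5692, 0.2319, 0.1485]
tcp_rot: [0.078, 0.997, 0.0, 0.0]
contact_force: [-2.2, -0.5, 11.7]
opening: 0.003
finger_force: 5.8
```

>>> send_rows(moves="0 0 0 0 0 0.004 -1;0 0 0 0 0 0.008 -1;0 0 0 0 0 0.01 -1;0 0 0 0 0 0.01 -1")

```text
time: 22.38
eef_pos: [0.5693, 0.2319, 0.1468]
tcp_rot: [0.078, 0.997, 0.0, 0.001]
contact_force: [-2.1, -1.2, 12.5]
opening: 0.002
finger_force: 6.3
```

>>> send_rows(moves="0 0 0 0 0 0.003 -1;0 0 0 0 0 0.005 -1;0 0 0 0 0 0.005 -1")

```text
time: 22.75
eef_pos: [0.5694, 0.232, 0.1459]
tcp_rot: [0.078, 0.997, 0.0, 0.001]
contact_force: [-2.3, -0.0, 12.4]
opening: 0.0
finger_force: 6.5
```

>>> send_rows(moves="0 0 0 0 0 0.003 -1;0 0 0 0 0 0.005 -1;0 0 0 0 0 0.005 -1")

```text
time: 23.12
eef_pos: [0.5693, 0.2319, 0.1445]
tcp_rot: [0.078, 0.997, 0.0, 0.001]
contact_force: [-2.2, -0.9, 10.7]
opening: 0.001
finger_force: 5.9
```

>>> send_rows(moves="0 0 0 0 0 0.002 -1;0 0 0 0 0 0.004 -1;0 0 0 0 0 0.004 -1")

```text
time: 23.5
eef_pos: [0.5692, 0.2319, 0.1436]
tcp_rot: [0.078, 0.997, 0.0, 0.0]
contact_force: [-1.8, -1.1, 11.1]
opening: 0.0
finger_force: 6.0
```

>>> send_rows(moves="0 0 0 0 0 0.002 -1;0 0 0 0 0 0.004 -1;0 0 0 0 0 0.004 -1")

```text
time: 23.88
eef_pos: [0.5692, 0.2319, 0.1431]
tcp_rot: [0.078, 0.997, 0.0, 0.0]
contact_force: [-3.0, -1.0, 12.7]
opening: 0.001
finger_force: 6.4
```

>>> send_rows(moves="0 0 0 0 0 0.002 -1;0 0 0 0 0 0.004 -1;0 0 0 0 0 0.004 -1")

```text
time: 24.25
eef_pos: [0.5693, 0.232, 0.143]
tcp_rot: [0.078, 0.997, 0.0, 0.0]
contact_force: [-3.0, -0.7, 14.6]
opening: 0.002
finger_force: 7.8
```

>>> send_rows(moves="0 0 0 0 0 -0.005 -1;0 0 0 0 0 -0.01 -1;0 0 0 0 0 -0.015 -1;0 0 0 0 0 -0.015 -1")

```text
time: 24.75
eef_pos: [0.5689, 0.2319, 0.1433]
tcp_rot: [0.079, 0.997, 0.0, 0.0]
contact_force: [1.6, 0.6, 5.8]
opening: -0.003
finger_force: 4.6
```

>>> send_rows(moves="0 0 0 0 0 -0.005 -1;0 0 0 0 0 -0.01 -1;0 0 0 0 0 -0.01 -1")

```text
time: 25.12
eef_pos: [0.5679, 0.2317, 0.1441]
tcp_rot: [0.079, 0.997, -0.0, -0.001]
contact_force: [0.3, 0.5, 2.9]
opening: 0.0
finger_force: 3.5
```

>>> send_rows(moves="0 0 0 0 0 -0.005 -1;0 0 0 0 0 -0.01 -1;0 0 0 0 0 -0.01 -1")

```text
time: 25.5
eef_pos: [0.5674, 0.2316, 0.1455]
tcp_rot: [0.079, 0.997, -0.0, -0.002]
contact_force: [-3.0, 1.2, -1.3]
opening: 0.0
finger_force: 1.3
```

>>> send_rows(moves="0 0 0 0 0 -0.005 -1;0 0 0 0 0 -0.01 -1;0 0 0 0 0 -0.01 -1")

```text
time: 25.88
eef_pos: [0.5688, 0.2315, 0.149]
tcp_rot: [0.079, 0.997, -0.0, -0.0]
contact_force: [-2.8, 0.5, -0.7]
opening: -0.001
finger_force: 1.1
```

Force falls to zero as I back off, so the pawls are holding. Raising the fingers out.

>>> send_rows(moves="0 0 0 0 0 -0.03 -1;0 0 0 0 0 -0.06 -1;0 0 0 0 0 -0.1 -1;0 0 0 0 0 -0.15 -1;0 0 0 0 0 -0.2 -1;0 0 0 0 0 -0.3 -1;0 0 0 0 0 -0.45 -1;0 0 0 0 0 -0.6 -1;0 0 0 0 0 -0.8 -1;0 0 0 0 0 -0.8 -1")

```text
time: 27.12
eef_pos: [0.5714, 0.2319, 0.3158]
tcp_rot: [0.079, 0.997, 0.002, 0.006]
contact_force: [-0.1, 0.4, -0.3]
opening: 0.0
finger_force: 0.0
```

Run:
```python
from h import *
c=snap('wrist','w6'); s=ctrl.get_state(); print(s['time'],s['eef_pos'],s['contact_force'])
t=snap('scene','s6');u=snap('top','t6')
r=lambda m,w,h:cv2.resize(m,(w,h),interpolation=cv2.INTER_CUBIC)
g=lambda f:cv2.imread(f'pics/{f}.png')
o=np.zeros((600,800,3),np.uint8)
o[:300,:400]=r(g('w6'),400,300); o[:300,400:]=r(g('s6')[205:292,325:441],400,300)
o[300:,:400]=r(g('s6')[60:360,140:540],400,300); o[300:,400:]=r(g('t6')[200:310,180:326],400,300)
cv2.imwrite('pics/c6.png',o)
```

```text
27.175 [0.57032699 0.23173949 0.31280417] [-0.28233957  0.36234397 -0.69185809]
```

View pics/c6.png

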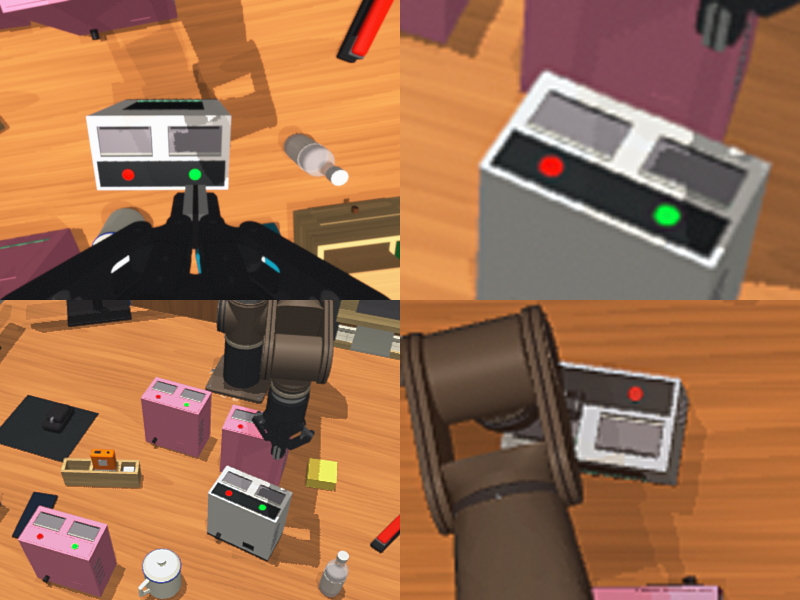

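Both flaps are shut and grey, level with the top in the wrist and scene views; orange bank and clutter undisturbed. I'll let it settle and hand in.

>>> send_rows(moves="0 0 0 0 0 0 -1;0 0 0 0 0 0 -1;0 0 0 0 0 0 -1;0 0 0 0 0 0 -1")

```text
time: 27.78
eef_pos: [0.5688, 0.2316, 0.3087]
tcp_rot: [0.079, 0.997, -0.0, -0.0]
contact_force: [-0.1, -0.7, -0.8]
opening: 0.002
finger_force: 0.0
```

Run:
```python
from h import *
a=load('w6')['image'].astype(int); c=snap('wrist','w7'); print(np.abs(c['image'][150:300,140:380].astype(int)-a[150:300,140:380]).mean())
print(ctrl.sign_off())
```

```text
37.71100925925926
the job is handed in; nothing more can be done
None
```

The mint-green power bank is in the free bay and, judging by feel, locked: pressing force peaked at 14.6 N, then fell to zero as I backed off. Its flap is shut over it, the taken bay stayed shut, nothing else on the desk visibly moved, and I handed the job in at about 28 s (no verdict was returned).

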